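Try the die chest's lid, free its catch and hold it open

TASK

The smith needs both hands in the low steel die chest. Try the lid first with a gentle tug up on its bar handle, before moving the release tab: if the catch holds it, slide the release tab along its slot to free it. Then raise the lid by its handle to about 45 degrees and finish there, still gripping the handle and holding the lid steady, with the hammer, brush and cup left where they are.

Things in the scene. Friction and masses are not known exactly. Their poses are not given: they have to be found in the camera images.
- chest: Fixed low grey steel chest, 200 mm deep (its x), 300 mm wide (its y), 80 mm high plus a 6 mm lid; origin at the centre of its underside on the table. Its x points from the front (catch side, towards the robot) to the hinge side, its y to the left, z up.
- lid_hinge (a point): Middle of the lid's hinge line, along the chest's y at the far top edge: 100 mm along +x and 80 mm above the chest's origin.
- lid (a joint): Opening of the lid in rad: 0 shut, 1.4 fully open; the front edge rises and swings away over the far hinge. About 0.6 kg (2.5 to 4 N at the handle); falls shut if let go. If caught, the handle rises only 1 to 2 mm, then stops hard; if not, it lifts freely; nothing outside shows which. To tell, pull until it has risen some 15 mm or the pull, over any load left by gripping, passes 20 N.
- handle: Round steel bar handle, 12 mm thick and 100 mm long along the chest's y, on two end posts on top of the lid. Origin at the middle of the bar, its axis 35 mm above the lid's top face and, with the lid shut, 145 mm in front of the hinge line and 41 mm above it. Axes parallel to the chest's when shut; it turns with the lid.
- catch: Dark steel catch housing on the chest's front face, right of the middle: 44 mm deep (x), 133 mm wide (y from -18 to +115 mm of its origin), top face 70 mm above the table. Origin on the table plane below the lid's tongue; axes parallel to the chest's. Inside it, out of sight, a sliding pawl may or may not lie over the tongue's toe. Over 60 N between pawl and tongue is too much.
- tongue: Steel tongue fixed to the lid's front edge, 100 mm right of the middle: a flat arm 28 mm wide (y from -8 to +20 mm of its origin), 5 mm thick, its top 86 mm above the table, reaching 29 mm forward over the housing, its stem going down into the housing. Origin where it meets the lid's front edge, 200 mm from the hinge line.
- release (a joint): Travel of the release tab along the chest's +y (to the left), 0 at the start to 0.024 m at its stop. It slides against 2.5 N friction, 1 N more when it pushes the pawl, and stays where it is left. Past 0.016 the pawl is clear of the tongue and stays clear. It slides easily only while the lid is down and not being pulled up.
- release_tab (a point): Middle of the part to grip of the steel release tab, a plate standing up from the slot in the housing's top: 10 mm thick (y), 20 mm deep (x), 30 mm tall, its top 101 mm above the table. This point lies 10 mm below its top, 21 mm above the housing's top face; the housing's top is clear for 45 mm on the tongue's side, and nothing stands higher than the housing on the other. Axes parallel to the chest's.
- hammer_mid (a point): Bystander: hammer with a wooden handle, 260 mm long, lying left of the chest; point about the middle of its length.
- brush_mid (a point): Bystander: wire brush with a wooden back, 150 x 30 x 38 mm, right of the chest; its middle.
- cup_mid (a point): Bystander: white cup, 76 mm wide, 85 mm high, standing on the table to the front left of the chest; its middle.

How it is judged:
By the outcome, as a careful person would: the job done as asked, in the order asked, and still so for the second after the job is handed in, while the arm keeps its last pose, push and grip.
It also fails if it takes over 54 s, if anything falls off the work surface, if the arm or the gripper's body presses on something with over 40 N, if the wrist force passes 120 N, or if a joint passes its speed limit or range.

ROBOT

A 6-joint arm with a two-finger parallel gripper is mounted at the origin on the work surface. World frame = base frame: x ahead of the robot, y to its left, z up, the work surface at z = 0. Lengths are in mm, angles in rad, forces in N, time in s.
With the tool pointing down it reaches from about 350 to 875 mm from the base axis. Payload 4.2 kg.
Tool frame: the origin (TCP) lies midway between the tips of the shut fingers; the grasp point (between the pads) lies 19 mm behind it; z points along the fingers, y is the direction in which the jaws open and shut (so a half turn about z gives the same grasp; the last joint's range is limited). The gripper opens to 85 mm and grips with 20 to 120 N. Pads are 22 mm wide; open, the fingers measure 114 mm over their backs; the gripper's body (76 mm by 85 mm) begins 54 mm behind the grasp point. The pads swing forward as they close: fully open they stand 13 mm farther back than shut.
Start: joints at [-0.973, 0.385, 0.008, 0, -1.194, -0.259], TCP at [207.737, -589.444, 231.312] pointing down, gripper open.
Joint ranges: [-3.14, 3.14], [-1.21, 2.06], [-1.07, 1.41], [-3.16, 2.05], [-2.99, -0.16], [-3.1, 3.1]. Speed limits (rad/s): [2.79, 2.79, 3.14, 3.14, 3.14, 3.14].

INTERFACE

Orientations are given as a unit quaternion [x, y, z, w].
In Python, from bench import read_state, get_image, job_done, search_frame, regions_of gives the robot as it stands.
- The arm moves only by the tool servo_tool, never from a script. Its arguments are lists of equal length, an entry for each row: "turn": the turn, a rotation vector about the world's x, y, z in rad, a list of three; "dp": the shift along the world's x, y, z in m, a list of three; "fingers": the finger opening in m, from 0 to 0.0854. In form: {"turn": [[rx, ry, rz], ...], "dp": [[tx, ty, tz], ...], "fingers": [fingers, ...]}. A call has exactly 5 rows; each row shifts and turns the pose as measured when the row begins; what a row does not reach is not made up. A row lasts 1/8 s, in which the tool goes at most 62.5 mm and 10.7 degrees, less where a joint would pass 70% of its speed; a pose out of reach is approached as far as the arm can. A call is refused whole if a number of a shift passes 0.0625 or a number of a turn 0.188, either way. A call with a gripper value outside its range is refused whole. The fingers move at their own pace and stop on an object; the grip force is fixed at half the most. Time passes only in rows, so rows that do not move let the fingers close, or fill a call up. It gives the time, the measured TCP pose, the force and the opening at its end, in the units of the state.
- read_state(): the state, without advancing time (a new reading comes with each control period).
- get_image(name): name is "scene" or "side" or "wrist"; returns a dict with "img" (384x512x3 uint8, red, green, blue), "vfov" (degrees; the focal length in pixels is half the picture's height over the tangent of half this angle, whatever the lens; pixels are square), "cx", "cy" (the principal point, pixels), "world_from_camera" (4x4, takes a point from camera to world coordinates); the wrist camera has in their place "mount" (4x4, takes a point from camera to tool coordinates, whose origin is the TCP and whose axes are the flange's). Camera axes: x right, y down, z forward; pixel columns grow to the right and rows downward; lengths in mm; the calibration is good to about 2 mm. A picture is of the moment at which its call begins: read the wrist's pose just before it. There is no depth.
- job_done(): hands the job in, once; it reports no verdict.
Trained networks look in the newest picture that a camera, given by its name, has taken for a name from the list of things; names that differ only in an ending like _2 or _b are one class to them, and where a whole thing is asked for, a point or a joint stands for the part that bears it (a point fixed in the world has none). Each returns a list of dicts, best first, with "score" (0 to 1); they miss things now and then, are a little off and sometimes report something else, mostly with a low value. They report only what shows in the picture. A call takes as long as a camera call.
- search_frame(query, camera): "box" ([left, top, width, height] in pixels, round what is visible of it).
- regions_of(query, camera): "region" (384x512 bool, what is visible of it) and "box" ([left, top, width, height] in pixels, round what is visible of it).
The state is a dict: "clock": time; "joints": joint angles; "joint_vel": joint speeds; "joint_efforts": joint torques, N m; "position": TCP position; "ee_rot": TCP orientation; "contact_force": force on the tool from outside, world axes, zero at the start; "wrist_torque": the same for the moment, N m; "gripper_width": finger opening in mm.
Only numpy, scipy, OpenCV 4.12 (cv2) and the standard library are available. Lean on these libraries where they do the work, as an engineer would, in place of code of your own. Each camera call takes 0.05 s, during which the arm holds its last target. There are 200 camera calls.

## Working session

There is one attempt and no reset: what is moved stays moved. The work goes in short steps, Python scripts to look and compute and a tool call to move; the robot and the scene stay as the last step left them, time stands still between calls to the robot, and variables do not carry over. Pictures are saved under pics/ and viewed, about 8 in all and at most 12, crops included, and the job is handed in when it is done.

Besides the shell and the picture viewer there is one more tool, called as a command line: name --argument value ..., lists and objects as JSON in quotes. servo_tool: Moves the arm, as the interface text tells. Its arguments: {"type":"object","properties":{"turn":{"type":"array","items":{"type":"array","items":{"type":"number"}}},"dp":{"type":"array","items":{"type":"array","items":{"type":"number"}}},"fingers":{"type":"array","items":{"type":"number"}}},"required":["turn","dp","fingers"]}

```bash
mkdir -p pics; ls; cat > h.py <<'E'
import numpy as np, cv2
from bench import *
def snap(n,f=None):
    im=get_image(n)
    if f: cv2.imwrite('pics/'+f,im['img'][:,:,::-1])
    return im
def cam(im,T=None):
    f=im['img'].shape[0]/2/np.tan(np.radians(im['vfov'])/2)
    W=np.array(im['world_from_camera']) if 'world_from_camera' in im else T@np.array(im['mount'])
    return f,im['cx'],im['cy'],W
def proj(c,P):
    f,cx,cy,W=c; q=(np.atleast_2d(P)-W[:3,3])@W[:3,:3]
    return np.c_[cx+f*q[:,0]/q[:,2],cy+f*q[:,1]/q[:,2]]
def onplane(c,uv,z):
    f,cx,cy,W=c; uv=np.atleast_2d(uv)
    d=np.c_[(uv[:,0]-cx)/f,(uv[:,1]-cy)/f,np.ones(len(uv))]@W[:3,:3].T
    return W[:3,3]+d*((z-W[2,3])/d[:,2])[:,None]
E
cat > a.py <<'E'
from h import *
print(read_state())
ims=[]
for n in('scene','side'):
    im=snap(n);ims.append(im['img'][:,:,::-1]);c=cam(im);print(n,c[0],c[3].round(2).tolist())
    for q in('chest','handle','catch','tongue','release_tab','hammer_mid','brush_mid','cup_mid'):
        r=regions_of(q,n)
        for x in r[:2]:
            m=x['region'];ys,xs=np.nonzero(m);print(q,round(x['score'],2),x['box'],xs.mean().round(1),ys.mean().round(1),m.sum())
    cv2.imwrite(f'pics/{n}0.png',im['img'][:,:,::-1])
E
python3 a.py
```

```text
pics
{'clock': 0.0, 'joints': array([-9.73441611e-01,  3.85572234e-01,  6.59722959e-03, -4.95112177e-04,
       -1.19402493e+00, -2.58598943e-01]), 'joint_vel': array([-0.0002779 ,  0.00010588, -0.00011594, -0.00030668,  0.00050533,
       -0.00069888]), 'joint_efforts': array([ 5.27045067e-04, -3.92288554e+01,  1.88400704e+01,  4.18599218e+00,
       -4.67380640e-03, -3.49584788e-07]), 'position': array([ 207.50736152, -588.90783208,  230.20152697]), 'ee_rot': array([-1.68479036e-01,  9.85704594e-01,  1.09792524e-03, -2.47944389e-04]), 'contact_force': array([0.11716128, 0.21802077, 0.16234868]), 'wrist_torque': array([-0.01759501,  0.04237493, -0.02643282]), 'gripper_width': 85.25934936190137}
scene 468.7089037907163 [[0.26, 0.66, -0.7, 1324.48], [0.97, -0.17, 0.19, -177.86], [0.01, -0.73, -0.68, 832.69], [0.0, 0.0, 0.0, 1.0]]
chest 0.63 [124.5, 175.8, 162.0, 129.6] 203.1 235.9 13659
handle 0.92 [173.3, 189.8, 46.6, 25.2] 196.2 199.0 373
catch 0.9 [133.0, 181.6, 58.9, 24.1] 168.9 193.6 384
tongue 0.41 [144.7, 197.6, 8.9, 5.8] 148.2 199.9 104
release_tab 0.48 [170.3, 184.0, 5.9, 13.
[... 190 characters left out ...]
ide 349.64702996116705 [[-1.0, -0.02, 0.05, 557.2], [-0.05, 0.73, -0.68, 547.11], [-0.02, -0.69, -0.73, 650.19], [0.0, 0.0, 0.0, 1.0]]
chest 0.78 [204.2, 119.3, 104.1, 112.0] 250.7 174.4 9943
handle 0.78 [262.5, 128.7, 10.7, 43.5] 265.7 149.1 240
handle 0.71 [205.0, 118.2, 93.4, 94.4] 248.1 164.9 7303
catch 0.7 [288.4, 131.9, 16.5, 42.4] 296.0 155.0 518
catch 0.16 [291.7, 141.3, 6.7, 19.2] 294.3 147.8 108
tongue 0.43 [282.7, 125.4, 10.2, 12.8] 288.1 133.0 100
release_tab 0.19 [314.3, 201.4, 34.7, 50.3] 329.1 225.0 1422
hammer_mid 0.62 [194.7, 247.9, 132.0, 40.5] 250.0 267.0 1855
brush_mid 0.96 [204.2, 106.7, 54.4, 15.5] 232.9 116.8 460
cup_mid 0.95 [312.2, 202.0, 35.5, 47.7] 329.2 224.7 1431
```

```bash
python3 -c "
import cv2,numpy as np
a=cv2.imread('pics/scene0.png')[140:340,60:360];b=cv2.imread('pics/side0.png')[90:300,170:370]
a=cv2.resize(a,None,fx=2,fy=2,interpolation=2);b=cv2.resize(b,(381,400),interpolation=2)
cv2.imwrite('pics/v1.png',a);cv2.imwrite('pics/v2.png',cv2.resize(b,(572,600)))"
```

```text
(no output)
```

View pics/v1.png

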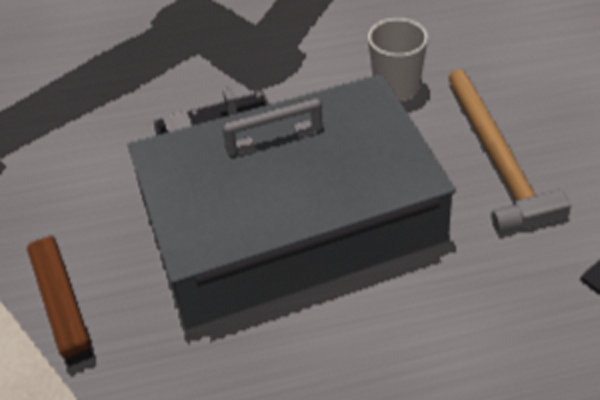

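View pics/v2.png

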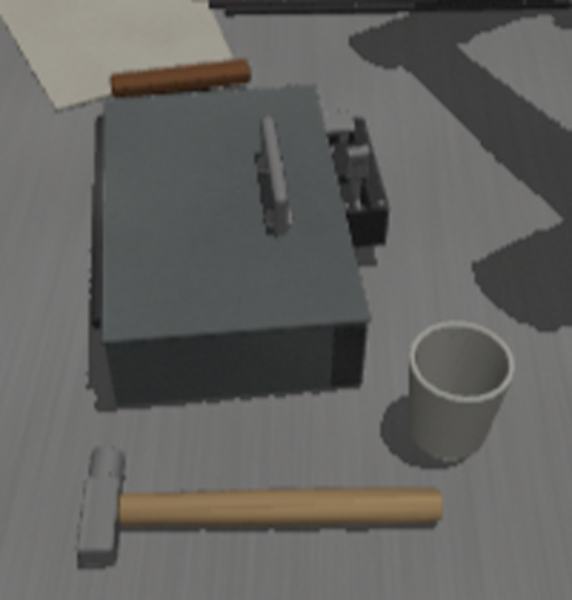

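The scene crop shows the lid's corners at about (124,211), (254,180), (286,234) and (147,279). In the side crop they are at about (281,120), (299,201), (207,208) and (207,125). The release tab, tongue and housing are on the front right. I'll fit the chest pose from both views.

```bash
cat > b.py <<'E'
from h import *
from scipy.optimize import least_squares
c1=cam(snap('scene'));c2=cam(snap('side'))
L=np.array([[-100,-150,86],[-100,150,86],[100,150,86],[100,-150,86],[-45,0,121]])
u1=np.array([[124.5,211.5],[254,180],[286.5,234],[147.5,279]])
u2=np.array([[281.2,120.4],[299,201.2],[206.7,207.8],[206.7,125]])
print(onplane(c1,u1,86).round(),onplane(c2,u2,86).round())
def pts(p,L):
    c,s=np.cos(p[2]),np.sin(p[2]);return np.c_[p[0]+c*L[:,0]-s*L[:,1],p[1]+s*L[:,0]+c*L[:,1],L[:,2]]
def res(p): P=pts(p,L[:4]);return np.r_[proj(c1,P)-u1,proj(c2,P)-u2].ravel()
r=least_squares(res,[550,0,0],x_scale=[100,100,.1]);p=r.x;print(p,np.degrees(p[2]),r.fun.round(1))
print('handle',pts(p,L[4:]),proj(c1,pts(p,L[4:])),proj(c2,pts(p,L[4:])))
# tab: scene 174.3,190.1 ; side crop(358,140)
print(onplane(c1,[[174.5,185]],101),onplane(c2,[[170+358/2.86,90+148/2.86]],101))
R=np.array([[np.cos(p[2]),-np.sin(p[2])],[np.sin(p[2]),np.cos(p[2])]])
for q in(onplane(c1,[[174.5,185]],101),onplane(c2,[[170+358/2.86,90+148/2.86]],101),onplane(c1,[[148.2,199.9]],86)):print('local',(q[0,:2]-p[:2])@R)
E
python3 b.py
```

```text
[[ 545. -264.   86.]
 [ 516.   42.   86.]
 [ 700.   64.   86.]
 [ 743. -232.   86.]] [[ 541. -261.   86.]
 [ 502.   38.   86.]
 [ 700.   63.   86.]
 [ 744. -234.   86.]]
[ 6.22901414e+02 -9.78498344e+01  1.34151324e-01] 7.686304706016455 [ 1.8 -0.8 -3.  -2.9  0.2  0.7 -0.4 -0.2 -1.   0.1 -0.8 -0.  -1.2  0.4
  0.6  0.3]
handle [[ 578.30572997 -103.86855327  121.        ]] [[197.14640307 197.57980475]] [[265.82367282 146.40269779]]
[[ 502.65352197 -145.23178605  101.        ]] [[ 506.40629952 -148.68992343  101.        ]]
local [-125.50479167  -30.87316179]
local [-122.24825557  -34.80215989]
local [-115.76921582  -97.00764814]
```

servo_tool --turn '[[0, 0, 0.14], [0, 0, 0.14], [0, 0, 0.14], [0, 0, 0.14], [0, 0, 0.14]]' --dp '[[0.037, 0.048, 0], [0.037, 0.048, 0], [0.037, 0.048, 0], [0.037, 0.048, 0], [0.037, 0.048, 0]]' --fingers '[0.085, 0.085, 0.085, 0.085, 0.085]'

```text
clock: 1.62
position: [394.9, -345.8, 230.9]
ee_rot: [-0.503, 0.865, -0.001, 0.0]
contact_force: [1.1, -0.2, 1.2]
gripper_width: 84.9
```

servo_tool --turn '[[0, 0, 0.14], [0, 0, 0.14], [0, 0, 0.14], [0, 0, 0.14], [0, 0, 0.14]]' --dp '[[0.037, 0.048, 0], [0.037, 0.048, 0], [0.037, 0.048, 0], [0.037, 0.048, 0], [0.037, 0.048, 0]]' --fingers '[0.085, 0.085, 0.085, 0.085, 0.085]'

```text
clock: 2.25
position: [584.8, -97.4, 233.0]
ee_rot: [0.777, -0.63, 0.003, -0.002]
contact_force: [0.8, -1.2, 0.6]
gripper_width: 85.1
```

```bash
cat > w.py <<'E'
import sys
from h import *
from scipy.spatial.transform import Rotation as Ro
s=read_state();T=np.eye(4);T[:3,:3]=Ro.from_quat(s['ee_rot']).as_matrix();T[:3,3]=s['position']
im=snap('wrist',sys.argv[1]);c=cam(im,T)
print(s['position'].round(1),'tool y',T[:3,1].round(3),'z',T[:3,2].round(3),'F',s['contact_force'].round(1),s['gripper_width'],s['clock'])
print('cam',c[3].round(2).tolist())
for q,z in(('handle',121),('release_tab',95),('tongue',86),('catch',70)):
    for x in regions_of(q,'wrist')[:2]:
        m=x['region'];b=x['box'];rr=cv2.minAreaRect(np.argwhere(m)[:,::-1].astype(np.float32));ctr=rr[0]
        ax=onplane(c,cv2.boxPoints(rr),z)
        print(q,round(x['score'],2),np.round(b),'ctr',np.round(ctr),onplane(c,[ctr],z).round(1),'corners',ax[:,:2].round(0).tolist())
E
python3 w.py w1.png
```

```text
[584.8 -97.4 233. ] tool y [-0.979 -0.206 -0.007] z [ 0.007 -0.    -1.   ] F [ 0.8 -1.2  0.6] 85.11327847048966 2.25
cam [[-0.98, -0.2, -0.05, 597.31], [-0.21, 0.95, 0.25, -161.01], [-0.01, 0.26, -0.97, 374.75], [0.0, 0.0, 0.0, 1.0]]
handle 0.68 [254. 123.  16. 111.] ctr [263. 178.] [[ 580.6 -108.4  121. ]] corners [[579.0, -50.0], [593.0, -159.0], [582.0, -161.0], [566.0, -52.0]]
release_tab 0.5 [327. 146.  21.  16.] ctr [338. 152.] [[ 510.1 -146.7   95. ]] corners [[524.0, -149.0], [499.0, -155.0], [496.0, -144.0], [521.0, -139.0]]
tongue 0.79 [324.  72.  29.  31.] ctr [339.  87.] [[ 524.3 -208.3   86. ]] corners [[536.0, -192.0], [540.0, -221.0], [513.0, -224.0], [508.0, -195.0]]
catch 0.74 [310.  69.  54. 121.] ctr [339. 127.] [[ 508.5 -171.7   70. ]] corners [[519.0, -100.0], [537.0, -232.0], [499.0, -236.0], [476.0, -103.0]]
```

View pics/w1.png

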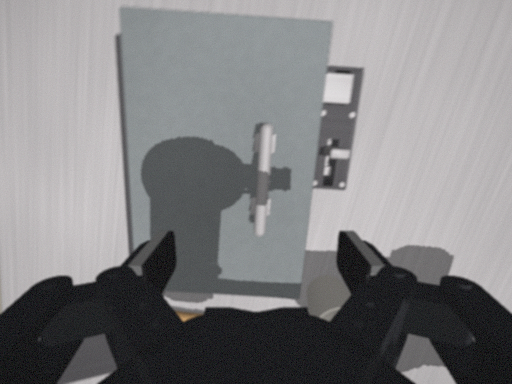

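The wrist picture shows the handle centred at (263,178), the tab at (338,152) and the tongue at (339,87). That puts the handle at about (580,-106) with yaw 7.8°, which agrees with the fit, so I'll descend.

servo_tool --turn '[[0, 0, -0.036], [0, 0, -0.036], [0, 0, 0], [0, 0, 0], [0, 0, 0]]' --dp '[[-0.003, -0.004, -0.03], [-0.003, -0.004, -0.03], [0, 0, -0.03], [0, 0, -0.025], [0, 0, -0.012]]' --fingers '[0.085, 0.085, 0.085, 0.085, 0.085]'

```text
clock: 3.12
position: [574.3, -114.2, 105.8]
ee_rot: [0.747, -0.665, 0.005, -0.003]
contact_force: [0.1, -0.4, -0.5]
gripper_width: 84.8
```

servo_tool --turn '[[0, 0, 0.02], [0, 0, 0], [0, 0, 0], [0, 0, 0], [0, 0, 0]]' --dp '[[0.005, 0.008, -0.004], [0, 0, 0], [0, 0, 0], [0, 0, 0], [0, 0, 0]]' --fingers '[0.085, 0.085, 0.04, 0.04, 0.04]'

```text
clock: 3.75
position: [580.9, -106.7, 104.6]
ee_rot: [0.754, -0.657, 0.007, -0.005]
contact_force: [-0.6, -0.5, 0.6]
gripper_width: 40.1
```

servo_tool --turn '[[0, 0, 0], [0, 0, 0], [0, 0, 0], [0, 0, 0], [0, 0, 0]]' --dp '[[0, 0, -0.003], [0, 0, 0], [0, 0, 0], [0, 0, 0], [0, 0, 0]]' --fingers '[0.03, 0.02, 0.012, 0.0, 0.0]'

```text
clock: 4.38
position: [580.0, -106.8, 101.6]
ee_rot: [0.754, -0.657, 0.006, -0.004]
contact_force: [-1.2, -0.5, -0.5]
gripper_width: 10.0
```

servo_tool --turn '[[0, 0, 0], [0, 0, 0], [0, 0, 0], [0, 0, 0], [0, 0, 0]]' --dp '[[0, 0, 0], [0, 0, 0], [0, 0, 0], [0, 0, 0], [0, 0, 0]]' --fingers '[0.0, 0.0, 0.0, 0.0, 0.0]'

```text
clock: 5.0
position: [580.0, -106.8, 101.6]
ee_rot: [0.754, -0.657, 0.006, -0.004]
contact_force: [-0.9, 0.3, 1.2]
gripper_width: 10.1
```

servo_tool --turn '[[0, 0, 0], [0, 0, 0], [0, 0, 0], [0, 0, 0], [0, 0, 0]]' --dp '[[0, 0, 0.001], [0, 0, 0.001], [0, 0, 0.001], [0, 0, 0.001], [0, 0, 0.001]]' --fingers '[0.0, 0.0, 0.0, 0.0, 0.0]'

```text
clock: 5.62
position: [580.6, -106.7, 103.9]
ee_rot: [0.754, -0.657, 0.006, -0.004]
contact_force: [3.2, -0.3, -6.2]
gripper_width: 10.1
```

servo_tool --turn '[[0, 0, 0], [0, 0, 0], [0, 0, 0], [0, 0, 0], [0, 0, 0]]' --dp '[[0, 0, 0.001], [0, 0, 0.001], [0, 0, 0.001], [0, 0, 0.001], [0, 0, 0.001]]' --fingers '[0.0, 0.0, 0.0, 0.0, 0.0]'

```text
clock: 6.25
position: [582.2, -106.5, 108.8]
ee_rot: [0.754, -0.657, 0.007, -0.006]
contact_force: [5.0, -1.5, -8.5]
gripper_width: 10.0
```

servo_tool --turn '[[0, 0, 0], [0, 0, 0], [0, 0, 0], [0, 0, 0], [0, 0, 0]]' --dp '[[0.001, 0, 0.002], [0.001, 0, 0.002], [0.001, 0, 0.002], [0.001, 0, 0.002], [0, 0, 0.001]]' --fingers '[0.0, 0.0, 0.0, 0.0, 0.0]'

```text
clock: 6.88
position: [584.9, -106.1, 116.9]
ee_rot: [0.754, -0.657, 0.005, -0.004]
contact_force: [4.6, 0.4, -7.2]
gripper_width: 10.2
```

```bash
python3 - <<'E'
from h import *
a=cv2.resize(snap('scene')['img'][140:290,90:290,::-1],None,fx=2,fy=2,interpolation=2)
b=cv2.resize(snap('side')['img'][90:240,190:320,::-1],(346,300)[:2],interpolation=2)
cv2.imwrite('pics/v3.png',np.hstack([a,b[:300]]))
E
```

```text
(no output)
```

View pics/v3.png

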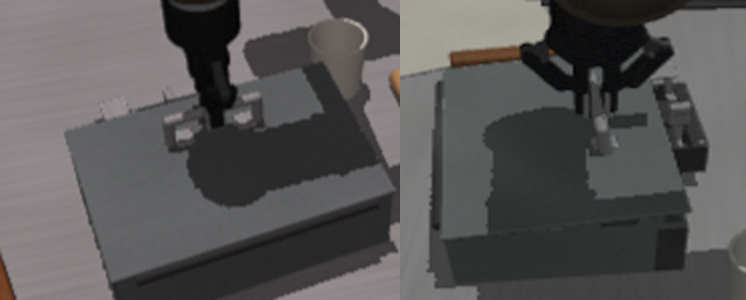

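The lid rose 15 mm freely with only about 7 N of pull. The picture shows the tongue and front edge lifted, so it isn't caught and the tab doesn't need to move. I'll raise the lid along its arc, tilting the tool a little as it goes.

servo_tool --turn '[[-0.003, 0.025, 0], [-0.003, 0.025, 0], [-0.003, 0.025, 0], [-0.003, 0.025, 0], [-0.003, 0.025, 0]]' --dp '[[0.0024, 0.0003, 0.007], [0.0027, 0.0004, 0.0068], [0.0031, 0.0004, 0.0066], [0.0035, 0.0005, 0.0064], [0.0039, 0.0005, 0.0061]]' --fingers '[0.0, 0.0, 0.0, 0.0, 0.0]'

```text
clock: 7.6
position: [599.4, -103.9, 149.1]
ee_rot: [0.752, -0.657, -0.039, 0.044]
contact_force: [2.5, -0.6, -9.2]
gripper_width: 9.9
```

```bash
cat > t.py <<'E'
from h import *
from scipy.spatial.transform import Rotation as Ro
s=read_state();R=Ro.from_quat(s['ee_rot']).as_matrix();b=s['position']-19*R[:,2]
u=np.array([np.cos(.134),np.sin(.134)]);h=np.array([622.9,-97.8])+100*u
dx=(b[:2]-h)@u;dz=b[2]-80
print('bar',b.round(1),'local',dx.round(1),dz.round(1),'r',np.hypot(dx,dz).round(1),'vs150.7 theta',np.degrees(np.arctan2(dz,-dx)-np.arctan2(41,145)).round(2),'tilt',np.degrees(np.arccos(-R[2,2])).round(1),s['contact_force'].round(1),s['wrist_torque'].round(2),s['joints'].round(2),s['clock'],s['gripper_width'])
E
python3 t.py
```

```text
bar [ 601.6 -103.6  168. ] local -121.9 88.0 r 150.3 vs150.7 theta 20.02 tilt 6.7 [ 2.5 -0.6 -9.2] [-0.15 -1.    0.15] [ 0.1   0.48 -0.06  0.   -1.15  0.04] 7.6 9.856101966825364
```

servo_tool --turn '[[-0.003, 0.022, 0], [-0.003, 0.022, 0], [-0.003, 0.022, 0], [-0.003, 0.022, 0], [-0.003, 0.022, 0]]' --dp '[[0.0035, 0.0005, 0.0054], [0.0037, 0.0005, 0.0052], [0.004, 0.0005, 0.0049], [0.0042, 0.0006, 0.0047], [0.0044, 0.0006, 0.0045]]' --fingers '[0.0, 0.0, 0.0, 0.0, 0.0]'

```text
clock: 8.22
position: [613.0, -101.9, 168.8]
ee_rot: [0.747, -0.654, -0.084, 0.092]
contact_force: [0.4, -0.9, -9.7]
gripper_width: 10.4
```

```bash
python3 t.py
```

```text
bar [ 617.6 -101.4  187.2] local -105.7 107.2 r 150.6 vs150.7 theta 29.63 tilt 14.3 [ 0.4 -0.9 -9.7] [-0.39 -0.77  0.24] [ 0.1   0.55  0.09  0.   -1.36  0.03] 8.225 10.446936539725064
```

servo_tool --turn '[[-0.002, 0.013, 0], [-0.002, 0.013, 0], [-0.002, 0.013, 0], [-0.002, 0.013, 0], [-0.002, 0.013, 0]]' --dp '[[0.0043, 0.0006, 0.0046], [0.0046, 0.0006, 0.0044], [0.0048, 0.0006, 0.0042], [0.005, 0.0007, 0.004], [0.0052, 0.0007, 0.0039]]' --fingers '[0.0, 0.0, 0.0, 0.0, 0.0]'

```text
clock: 8.85
position: [635.4, -98.7, 189.5]
ee_rot: [0.742, -0.651, -0.109, 0.12]
contact_force: [0.2, 0.0, -8.0]
gripper_width: 9.9
```

```bash
python3 t.py
```

```text
bar [641.5 -98.  207.5] local -81.6 127.5 r 151.4 vs150.7 theta 41.58 tilt 18.6 [ 0.2  0.  -8. ] [-0.08 -1.04  0.18] [ 0.1   0.61  0.24  0.   -1.53  0.03] 8.85 9.89606265239823
```

servo_tool --turn '[[0, 0, 0], [0, 0, 0], [0, 0, 0], [0, 0, 0], [0, 0, 0]]' --dp '[[0.003, 0.0004, 0.0018], [0.002, 0.0002, 0.0012], [0.001, 0, 0.0006], [0, 0, 0], [0, 0, 0]]' --fingers '[0.0, 0.0, 0.0, 0.0, 0.0]'

```text
clock: 9.48
position: [640.9, -97.9, 193.1]
ee_rot: [0.742, -0.65, -0.11, 0.121]
contact_force: [-1.0, -0.5, -8.6]
gripper_width: 9.9
```

```bash
python3 t.py
```

```text
bar [647.  -97.3 211.1] local -76.0 131.1 r 151.5 vs150.7 theta 44.1 tilt 18.8 [-1.  -0.5 -8.6] [-0.17 -0.68  0.13] [ 0.1   0.62  0.27  0.   -1.55  0.03] 9.475 9.884700063909127
```

servo_tool --turn '[[0, 0, 0], [0, 0, 0], [0, 0, 0], [0, 0, 0], [0, 0, 0]]' --dp '[[0.001, 0, 0.0005], [0, 0, 0], [0, 0, 0], [0, 0, 0], [0, 0, 0]]' --fingers '[0.0, 0.0, 0.0, 0.0, 0.0]'

```text
clock: 10.1
position: [641.6, -97.8, 193.4]
ee_rot: [0.742, -0.65, -0.111, 0.121]
contact_force: [-2.6, -1.5, -8.4]
gripper_width: 10.0
```

```bash
python3 t.py; python3 - <<'E'
from h import *
a=cv2.resize(snap('scene')['img'][100:350,60:360,::-1],(400,333),interpolation=2)
b=cv2.resize(snap('side')['img'][60:310,140:380,::-1],(320,333),interpolation=2)
cv2.imwrite('pics/v4.png',np.hstack([a,b]))
E
```

```text
bar [647.7 -97.1 211.4] local -75.4 131.4 r 151.5 vs150.7 theta 44.37 tilt 18.9 [-2.6 -1.5 -8.4] [-0.06 -0.53  0.23] [ 0.1   0.62  0.27  0.   -1.55  0.03] 10.1 9.961654075060391
```

View pics/v4.png

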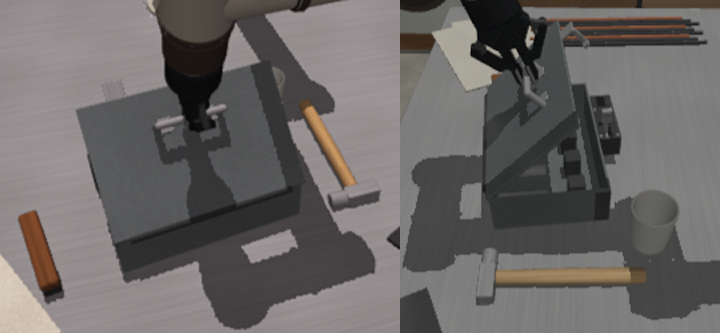

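The lid stands open at about 45° with the bar in the jaws. The hammer, brush, cup and release tab all look where they were.

```bash
python3 t.py; python3 -c "
from bench import *
print(job_done())"
```

```text
bar [647.7 -97.1 211.4] local -75.4 131.4 r 151.5 vs150.7 theta 44.38 tilt 18.9 [-1.4 -0.  -6.7] [-0.09 -0.54  0.2 ] [ 0.1   0.62  0.27  0.   -1.55  0.03] 10.2 10.016291915245969
the job is handed in; nothing more can be done
None
```

The lid is open at about 44.4° with the gripper still holding the handle, and I handed the job in at 10.2 s.

- **Tug test:** I gripped the bar handle and pulled gently. The lid rose about 15 mm with under 10 N of pull, so the catch was not holding it. I therefore left the release tab alone.
- **Raising:** I then lifted the lid along its hinge arc, tilting the tool about 19° with it.
- **Last checks:** The pose had been steady for the last 0.7 s. The bar sits 151.5 mm from the hinge line, against 150.7 mm expected. In the final picture the hammer, brush, cup and tab look unmoved; I checked this by eye only.
- **Disagreements:** The finger opening reads about 10 mm on a bar given as 12 mm. The vertical load reads about 7–9 N, more than the 2.5–4 N stated for the lid. Neither changed during the lift, and the grip did not slip.

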